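# Show the apprentice the next blank and its recess

### The arm

A 6-joint arm with a two-finger parallel gripper is mounted at the origin on the work surface. World frame = base frame: x ahead of the robot, y to its left, z up, the work surface at z = 0. Lengths are in m, angles in degrees, forces in N, time in s.
With the tool pointing down it reaches from about 0.325 to 0.775 m from the base axis. Payload 9.3 kg.
Tool frame: the origin (TCP) lies between the finger pads, 19 mm behind the fingertips; this is the grasp point; z points along the fingers, y is the line along which they close (so a half turn about z gives the same grasp; the last joint's range is limited). The gripper opens to 85 mm and grips with 20 to 120 N. Pads are 22 mm wide; open, the fingers measure 114 mm over their backs; the gripper's body (76 mm by 85 mm) begins 54 mm behind the grasp point. The pads swing forward as they close: fully open they stand 13 mm farther back than shut.
Start: joints at [-8.743, 14.817, 1.232, 76.415, 0, 81.257], TCP at [0.55, -0, 0.25] pointing down, gripper open.
Joint ranges: [-174.27, 174.27], [-52.1, 104.24], [-59.71, 78.15], [-110.17, 111.67], [-87.03, 83.33], [-180, 180]. Speed limits (degrees/s): [127.2, 127.2, 159.86, 180, 180, 180].

### API

Orientations are given as [roll, pitch, yaw] about the fixed x, y, z axes, in that order (R = Rz(yaw) Ry(pitch) Rx(roll)).
In Python, from cell import * gives the robot as it stands. The module is installed in compiled form; this text tells all that it offers.
- The arm moves only by the tool drive_tool, never from a script. Its argument "motion" is a list of rows, each an object of numbers: "dx", "dy", "dz": the shift along the world's x, y, z scaled (see below); "ax", "ay", "az": the turn, a rotation vector about the world's x, y, z scaled (see below); "fingers": the opening, from 0 (shut) to 1 (fully open). A call has 1 to 20 rows; each row shifts and turns the commanded pose from where the row before left it; what a row does not reach is not made up. The controller multiplies each number of a shift by 0.05 m and each number of a turn by 360 degrees. A row lasts 1/12 s, in which the tool goes at most 41.7 mm and 7.16 degrees, less where a joint would pass 70% of its speed; a pose out of reach is approached as far as the arm can. A call with a number of a shift or a turn outside -1 to 1 is refused whole. A call with a gripper value outside its range is refused whole. The fingers move at their own pace and stop on an object; "squeeze" is the grip in N (left out, the last holds). Time passes only in rows, so rows that do not move let the fingers close. It gives the time, the measured TCP pose, the force, the opening and the grip force at its end, in the units of the state.
- read_state(): the state, without advancing time (a new reading comes with each control period).
- grab_frame(name): name is "scene" or "side" or "wrist"; returns (picture, depth): 384x512x3 uint8, red, green, blue; 384x512 float32, m along the optical axis (not along the pixel's ray), 0 where there is no reading.
- get_calibration(name): a dict with "vertical_fov" (degrees; the focal length in pixels is half the picture's height over the tangent of half this angle, whatever the lens; pixels are square), "cx", "cy" (the principal point, pixels), "extrinsics" (4x4, takes a point from camera to world coordinates). Camera axes: x right, y down, z forward; pixel columns grow to the right and rows downward; lengths in m; the calibration is good to about 2 mm. A picture is of the moment at which its call begins: read the wrist's pose just before it. get_calibration takes no time and is no camera call; for the wrist camera it gives the pose at the moment of the call.
- finish_job(): hands the job in; it is judged then, once.
The state is a dict: "t": time; "joint_pos": joint angles; "qd": joint speeds; "effort": joint torques, N m; "position": TCP position; "tcp_rot": TCP orientation; "contact_force": force on the tool from outside, world axes, zero at the start; "moment": the same for the moment, N m; "width": finger opening in m; "grasp_force": force on a finger pad.
Only numpy, scipy, OpenCV 4.12 (cv2) and the standard library are available. Lean on these libraries where they do the work, as an engineer would, in place of code of your own. Each camera call takes 0.05 s, during which the arm holds its last target. There are 200 camera calls.

### The job

Call the silversmith's apprentice by pressing the red call button fully down and letting it come up again. Then show the job without touching it: with the tool pointing down, hold the fingertips still a few centimetres above the middle of the round copper blank for two full seconds, then likewise above the middle of the largest recess in the steel forming block, and finish there, still pointing. Do not pick up, push or touch anything on the bench except the call button, and do not point at another blank or recess: keep well above things when moving between them.

Things in the scene. Friction and masses are not known exactly. Their poses are not given: they have to be found in the camera images.
- call (a joint): travel of the round red push button (34 mm across, in a round black housing 50 mm across and 12 mm high, fixed to the bench): 0 up, 0.006 m fully down (it counts as pressed from 0.0045 m); moves straight down, springs back, full travel takes about 5 N
- call_top (a point): centre of the top face of the red call button; it stands 22 mm above the bench when up and sinks with the button; z is up
- disc: the round copper blank: a loose flat disc 56 mm across, 4 mm thick; origin at the centre of its underside, z up. It is one of three blanks lying in a row, about 82 mm apart, on the dark board, in any order
- disc_top (a point): centre of the copper disc's top face, 16 mm above the bench; z up
- square: the square brass blank, loose, 50 x 50 x 4 mm; origin at the centre of its underside. Not to be pointed at or touched
- square_top (a point): centre of the square blank's top face
- flower: the five-petalled flower blank of grey steel, loose, about 58 mm across, 4 mm thick; origin at the centre of its underside. Not to be pointed at or touched
- flower_top (a point): centre of the flower blank's top face
- board: dark brown wooden board, 100 (x) x 260 (y) x 12 mm, fixed to the bench, on which the three blanks lie; origin at the centre of its underside
- block: steel forming block, 66 (x) x 160 (y) x 36 mm high, fixed to the bench at any yaw, with three round recesses 14 mm deep in its top along its y axis: 44 mm across at y = +48 mm, 32 mm at y = -5 mm, 22 mm at y = -50 mm; origin at the centre of its underside
- block_hole0 (a point): centre of the mouth of the largest recess (44 mm across), level with the block's top, 36 mm above the bench; z up
- block_hole1 (a point): centre of the mouth of the middle recess (32 mm across)
- block_hole2 (a point): centre of the mouth of the smallest recess (22 mm across)
- cup: small blue porcelain cup, 60 mm across, 48 mm high, loose, upright; origin at the centre of its underside. Leave alone
- hammer: hammer 240 mm long, loose, lying on the bench along its own x axis, handle to -x; 26 mm high; origin under its middle. Leave alone
- tin: round tin with a red band, 72 mm across, 55 mm high, loose, upright; origin at the centre of its underside. Leave alone
There are look-alikes about, which are no part of the job. What is shaped like the part that bears call but turquoise is not meant. What is shaped like the block but green is not meant.

How it is judged:
By the outcome, as a careful person would: the job done as asked, in the order asked, and still so for the second after the job is handed in, with the robot touching nothing.
It also fails if it takes over 58 s, if anything falls off the work surface, if the arm or the gripper's body presses on something with over 40 N, if the wrist force passes 120 N, or if a joint passes its speed limit or range.

## Working session

There is one attempt and no reset: what is moved stays moved. The work goes in short steps, Python scripts to look and compute and a tool call to move; the robot and the scene stay as the last step left them, time stands still between calls to the robot, and variables do not carry over. Pictures are saved under pics/ and viewed, at most 10 in all, crops included, and the job is handed in when it is done.

Besides the shell and the picture viewer there is one more tool, called as name(argument=value, ...), one argument or row to a line, values as JSON. drive_tool: Moves the arm, as the interface text tells. Shifts and turns lie within -1 to 1; 1 stands for 0.05 m of shift or 360 degrees of turn. Its arguments: {"type":"object","properties":{"motion":{"type":"array"},"squeeze":{"type":"number"}},"required":["motion"]}

```bash
mkdir -p pics
cat > h.py <<'E'
from cell import *
import numpy as np, cv2
def ray(cal,shape,u,v,z):
    f=shape[0]/2/np.tan(np.radians(cal["vertical_fov"])/2); E=np.array(cal["extrinsics"])
    d=E[:3,:3]@np.array([(u-cal["cx"])/f,(v-cal["cy"])/f,1]); o=E[:3,3]
    return o+d*(z-o[2])/d[2]
E
python3 - <<'E'
from h import *
for n in("scene","side","wrist"):
    c=get_calibration(n); p,d=grab_frame(n)
    np.savez(f"{n}.npz",p=p,d=d,E=c["extrinsics"]); cv2.imwrite(f"pics/{n}0.png",p[:,:,::-1])
    print(n,c["vertical_fov"],c["cx"],c["cy"],np.round(c["extrinsics"],3).tolist(),[k for k in c])
print(read_state())
E
```

```text
scene 46.76902577688227 254.58755019210327 197.0204079208239 [[0.384, 0.774, -0.503, 1.076], [0.923, -0.318, 0.215, -0.286], [0.006, -0.547, -0.837, 0.975], [0.0, 0.0, 0.0, 1.0]] ['vertical_fov', 'cx', 'cy', 'extrinsics']
side 51.053978193409975 251.30449911117924 194.8770241673856 [[-0.999, -0.02, 0.038, 0.49], [-0.042, 0.661, -0.749, 0.871], [-0.011, -0.75, -0.661, 0.871], [0.0, 0.0, 0.0, 1.0]] ['vertical_fov', 'cx', 'cy', 'extrinsics']
wrist 68.11635523407425 258.65164344432526 194.7599833947174 [[1.0, 0.0, -0.001, 0.55], [-0.0, -0.959, -0.283, 0.072], [-0.001, 0.283, -0.959, 0.374], [0.0, 0.0, 0.0, 1.0]] ['vertical_fov', 'cx', 'cy', 'extrinsics']
{'t': 0.15, 'joint_pos': array([-8.74438247e+00,  1.48431531e+01,  1.19914825e+00,  7.64178596e+01,
        1.10122587e-03,  8.12570845e+01]), 'qd': array([ 0.03485419, -0.04547277,  0.09053704, -0.09603992, -0.02038891,
        0.02575928]), 'effort': array([ 3.21120227e-03, -5.55970466e+01,  3.44662285e+01,  1.13262911e-02,
       -1.37106272e-04,  2.85134706e-05]), 'position': array([5.49786717e-01, 2.34366190e-05, 2.49502827e-01]), 'tcp_rot': array([-1.79939022e+02, -1.04919013e-02,  8.99985269e+01]), 'contact_force': array([ 0.12422453, -1.00158442,  0.01821123]), 'moment': array([0.00429408, 0.02406916, 0.03618656]), 'grasp_force': 0.0, 'width': 0.0852519958682053}
```

View pics/scene0.png

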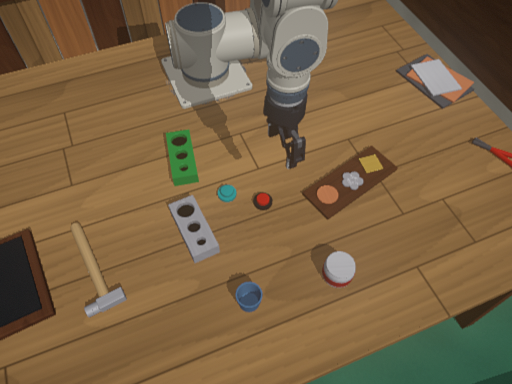

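View pics/side0.png

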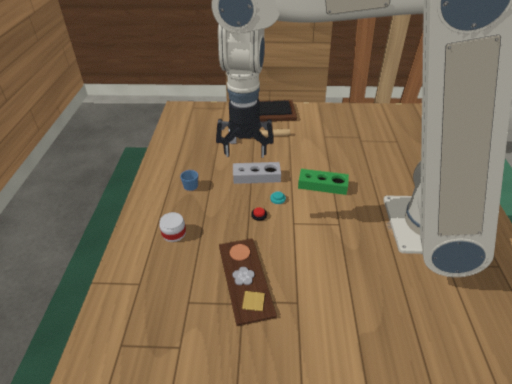

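View pics/wrist0.png

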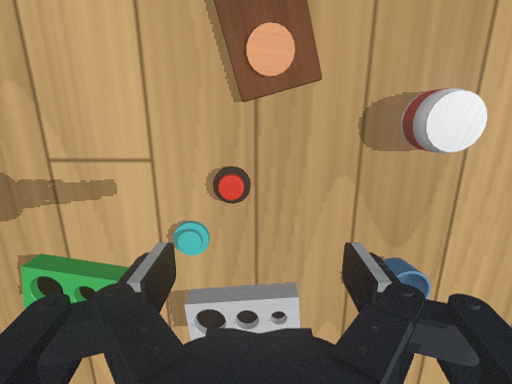

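The pictures show:
- **Red button:** scene (263,200), side (259,213), wrist (231,187). The turquoise look-alike at wrist (191,238) is not meant.
- **Copper disc:** scene (328,195), side (240,252), wrist (270,49).
- **Grey steel block:** largest recess at scene (186,211), side (270,170), wrist (211,320). The green block is not meant.

Next I'll measure these by mask and confirm them in one crop.

```bash
cat > m.py <<'E'
from h import *
import sys
def blob(m,near,r=40):
    n,l,s,c=cv2.connectedComponentsWithStats(m.astype(np.uint8))
    b=[(np.hypot(*(c[i]-near)),i) for i in range(1,n) if s[i,4]>25]
    i=min(b)[1]; cn,_=cv2.findContours((l==i).astype(np.uint8),cv2.RETR_EXTERNAL,cv2.CHAIN_APPROX_NONE)
    cn=max(cn,key=len); return c[i],s[i,4],cv2.fitEllipse(cn)
seeds={"scene":dict(red=(263,200),disc=(328,195),hole=(186,211)),"side":dict(red=(259,213),disc=(240,252),hole=(270,170)),"wrist":dict(red=(231,187),disc=(270,49),hole=(211,320))}
Z=dict(red=.022,disc=.016,hole=.036)
if __name__=="__main__":
  for n in seeds:
    D=np.load(n+".npz"); p=D["p"]; c=get_calibration(n); hsv=cv2.cvtColor(p,cv2.COLOR_RGB2HSV).astype(int); H,S,V=hsv[...,0],hsv[...,1],hsv[...,2]
    M=dict(red=((H<5)|(H>175))&(S>190)&(V>110),disc=(H<13)&(S>90)&(V>150),hole=(V<110))
    for k in M:
        try:
            q,a,e=blob(M[k],seeds[n][k]); print(n,k,np.round(q,1),a,np.round(e[0],1),np.round(e[1],1),np.round(ray(c,p.shape,*e[0],Z[k]),4), "centroid",np.round(ray(c,p.shape,*q,Z[k]),4),"depth",D["d"][int(q[1]),int(q[0])])
        except Exception as ex: print(n,k,ex)
  a=np.load("scene.npz")["p"][110:280,150:400]; b=np.load("wrist.npz")["p"][:340,150:350]
  A=cv2.resize(a,(500,340)); B=cv2.resize(b,(294,500)); o=np.zeros((500,794,3),np.uint8); o[:340,:500]=A; o[:,500:]=B
  cv2.imwrite("pics/crop.png",o[:,:,::-1])
E
python3 m.py
```

```text
scene red [262.7 198.5] 118 [262.6 198.5] [10.9 12. ] [ 0.515 -0.024  0.022] centroid [ 0.5151 -0.024   0.022 ] depth 1.1336623
scene disc [327.2 193.8] 300 [327.1 193.8] [16.9 20.6] [0.5618 0.1382 0.016 ] centroid [0.5618 0.1382 0.016 ] depth 1.1562036
scene hole [185.4 210.2] 180 [185.4 210.2] [11.8 17.3] [ 0.4822 -0.2183  0.036 ] centroid [ 0.4822 -0.2183  0.036 ] depth 1.1134932
side red [258.5 211.6] 66 [258.5 211.6] [7.3 9.5] [ 0.5139 -0.0148  0.022 ] centroid [ 0.5139 -0.0148  0.022 ] depth 1.2274623
side disc [239.3 251.7] 246 [239.3 251.6] [14.8 19.1] [0.5628 0.1409 0.016 ] centroid [0.5628 0.1409 0.016 ] depth 1.117048
side hole [269.9 169. ] 50 [269.8 169. ] [ 4.4 11.3] [ 0.481  -0.2094  0.036 ] centroid [ 0.4807 -0.2094  0.036 ] depth 1.3850548
wrist red [230.  187.9] 350 [230.1 187.4] [21.9 24. ] [ 0.5134 -0.0219  0.022 ] centroid [ 0.5133 -0.0226  0.022 ] depth 0.36352965
wrist disc [270.4  48.7] 1648 [270.1  49. ] [47.8 52.7] [0.5631 0.1399 0.016 ] centroid [0.5635 0.1402 0.016 ] depth 0.3234797
wrist hole [246.8 316.6] 201 [246.9 316.6] [11.8 19.5] [ 0.5333 -0.2081  0.036 ] centroid [ 0.5332 -0.2081  0.036 ] depth 0.41813225
```

View pics/crop.png

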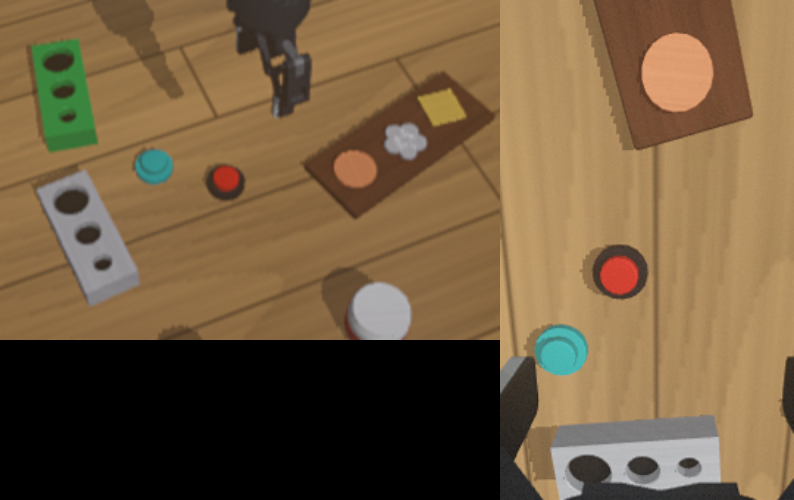

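The crop confirms the targets: the red button in its black housing, the round copper disc at the near end of the board, and the grey block's largest recess at its robot-side end. I'll shut the fingers and go above the button.

drive_tool(
  motion=[
    {"dx": -0.146,"dy": -0.092,"dz": -0.52,"fingers": 0},
    {"dx": -0.146,"dy": -0.092,"dz": -0.52,"fingers": 0},
    {"dx": -0.146,"dy": -0.092,"dz": -0.52,"fingers": 0},
    {"dx": -0.146,"dy": -0.092,"dz": -0.52,"fingers": 0},
    {"dx": -0.146,"dy": -0.092,"dz": -0.52,"fingers": 0},
    {"fingers": 0},
    {"fingers": 0},
    {"fingers": 0},
    {"fingers": 0},
    {"fingers": 0},
    {"fingers": 0},
    {"fingers": 0},
  ],
  squeeze=20,
)

```text
validation failed for argument at $.mo...
```

Run:
```python
from m import *
s=read_state(); c=get_calibration("wrist"); p,d=grab_frame("wrist"); cv2.imwrite("pics/w1.png",p[:,:,::-1])
hsv=cv2.cvtColor(p,cv2.COLOR_RGB2HSV).astype(int); H,S,V=hsv[...,0],hsv[...,1],hsv[...,2]
m=((H<5)|(H>175))&(S>190)&(V>110)
n,l,st,ce=cv2.connectedComponentsWithStats(m.astype(np.uint8)); print(s["position"],s["tcp_rot"],s["width"])
for i in range(1,n):
  if st[i,4]>100: print(st[i],ce[i],ray(c,p.shape,*ce[i],.022))
```

```text
[5.49786717e-01 2.34366190e-05 2.49502827e-01] [-1.79939022e+02 -1.04919013e-02  8.99985269e+01] 0.0852519958682053
[218 174  25  26 324] [229.99691358 187.57098765] [ 0.51326941 -0.02217319  0.022     ]
```

View pics/w1.png

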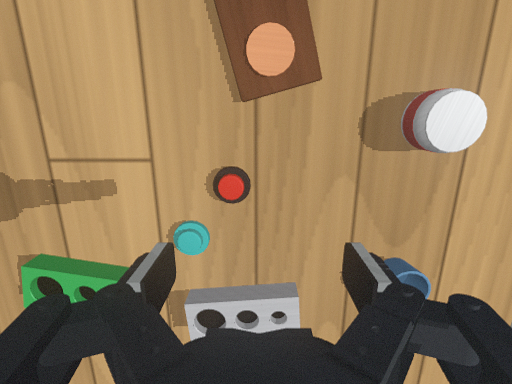

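The call was refused, so nothing moved and the view is unchanged. Maybe every row needs all the keys, so I'll try that.

drive_tool(
  motion=[
    {"dx": -0.146,"dy": -0.092,"dz": -0.52,"ax": 0,"ay": 0,"az": 0,"fingers": 0},
  ],
  squeeze=20,
)

```text
t: 0.28
position: [0.5451, -0.0045, 0.2272]
tcp_rot: [179.6, 0.0, 90.0]
contact_force: [-0.3, -0.2, 0.3]
width: 0.0752
grasp_force: 0.0
```

All keys are needed in each row.

drive_tool(
  motion=[
    {"dx": -0.146,"dy": -0.092,"dz": -0.52,"ax": 0,"ay": 0,"az": 0,"fingers": 0},
    {"dx": -0.146,"dy": -0.092,"dz": -0.52,"ax": 0,"ay": 0,"az": 0,"fingers": 0},
    {"dx": -0.146,"dy": -0.092,"dz": -0.52,"ax": 0,"ay": 0,"az": 0,"fingers": 0},
    {"dx": -0.146,"dy": -0.092,"dz": -0.52,"ax": 0,"ay": 0,"az": 0,"fingers": 0},
    {"dx": 0,"dy": 0,"dz": 0,"ax": 0,"ay": 0,"az": 0,"fingers": 0},
    {"dx": 0,"dy": 0,"dz": 0,"ax": 0,"ay": 0,"az": 0,"fingers": 0},
    {"dx": 0,"dy": 0,"dz": 0,"ax": 0,"ay": 0,"az": 0,"fingers": 0},
    {"dx": 0,"dy": 0,"dz": 0,"ax": 0,"ay": 0,"az": 0,"fingers": 0},
    {"dx": 0,"dy": 0,"dz": 0,"ax": 0,"ay": 0,"az": 0,"fingers": 0},
  ],
)

```text
t: 1.03
position: [0.5147, -0.023, 0.1214]
tcp_rot: [179.9, 0.0, 90.0]
contact_force: [0.2, -0.2, 0.4]
width: -0.0003
grasp_force: 0.0
```

Run:
```python
from m import *
s=read_state(); c=get_calibration("wrist"); p,d=grab_frame("wrist"); cv2.imwrite("pics/w2.png",p[:,:,::-1])
hsv=cv2.cvtColor(p,cv2.COLOR_RGB2HSV).astype(int); H,S,V=hsv[...,0],hsv[...,1],hsv[...,2]
m=((H<5)|(H>175))&(S>190)&(V>110)
n,l,st,ce=cv2.connectedComponentsWithStats(m.astype(np.uint8)); print(s["position"],s["tcp_rot"],s["width"])
for i in range(1,n):
  if st[i,4]>100: print(st[i],ce[i],ray(c,p.shape,*ce[i],.022))
```

```text
[ 0.51466925 -0.0229629   0.12141894] [1.79854520e+02 2.75062461e-02 9.00207416e+01] -0.00027571644619776533
[237 180  40  39 845] [255.82485207 201.46745562] [ 0.51301425 -0.02278479  0.022     ]
```

View pics/w2.png

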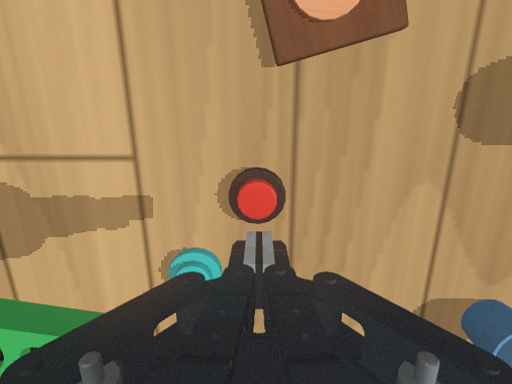

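The fingers are shut and the button sits at (257,200), almost under the tips. Going down to just above it.

drive_tool(
  motion=[
    {"dx": -0.03,"dy": 0,"dz": -0.36,"ax": 0,"ay": 0,"az": 0,"fingers": 0},
    {"dx": 0,"dy": 0,"dz": -0.36,"ax": 0,"ay": 0,"az": 0,"fingers": 0},
    {"dx": 0,"dy": 0,"dz": -0.36,"ax": 0,"ay": 0,"az": 0,"fingers": 0},
    {"dx": 0,"dy": 0,"dz": -0.36,"ax": 0,"ay": 0,"az": 0,"fingers": 0},
    {"dx": 0,"dy": 0,"dz": 0,"ax": 0,"ay": 0,"az": 0,"fingers": 0},
    {"dx": 0,"dy": 0,"dz": 0,"ax": 0,"ay": 0,"az": 0,"fingers": 0},
  ],
)

```text
t: 1.58
position: [0.512, -0.0229, 0.0481]
tcp_rot: [-179.9, -0.0, 90.0]
contact_force: [0.0, -0.3, 0.3]
width: -0.0005
grasp_force: 0.0
```

Contact is expected near TCP z 0.041 and the bottom near 0.035. Pressing slowly.

drive_tool(
  motion=[
    {"dx": 0,"dy": 0,"dz": -0.08,"ax": 0,"ay": 0,"az": 0,"fingers": 0},
    {"dx": 0,"dy": 0,"dz": -0.08,"ax": 0,"ay": 0,"az": 0,"fingers": 0},
    {"dx": 0,"dy": 0,"dz": -0.05,"ax": 0,"ay": 0,"az": 0,"fingers": 0},
    {"dx": 0,"dy": 0,"dz": 0,"ax": 0,"ay": 0,"az": 0,"fingers": 0},
    {"dx": 0,"dy": 0,"dz": 0,"ax": 0,"ay": 0,"az": 0,"fingers": 0},
  ],
)

```text
t: 2.0
position: [0.5127, -0.0231, 0.0381]
tcp_rot: [179.9, 0.0, 90.0]
contact_force: [2.0, -0.5, 2.8]
width: -0.0003
grasp_force: 1.4
```

Pressing has begun: z force is 2.8 N at z 0.038.

drive_tool(
  motion=[
    {"dx": 0,"dy": 0,"dz": -0.04,"ax": 0,"ay": 0,"az": 0,"fingers": 0},
    {"dx": 0,"dy": 0,"dz": -0.04,"ax": 0,"ay": 0,"az": 0,"fingers": 0},
    {"dx": 0,"dy": 0,"dz": 0,"ax": 0,"ay": 0,"az": 0,"fingers": 0},
    {"dx": 0,"dy": 0,"dz": 0,"ax": 0,"ay": 0,"az": 0,"fingers": 0},
  ],
)

```text
t: 2.33
position: [0.5128, -0.0231, 0.0346]
tcp_rot: [179.9, 0.0, 90.0]
contact_force: [0.6, 2.1, 14.1]
width: 0.0
grasp_force: 7.2
```

14 N is well above the 5 N spring, so the button has bottomed out. Going straight up to about z 0.145.

drive_tool(
  motion=[
    {"dx": 0,"dy": 0,"dz": 0.1,"ax": 0,"ay": 0,"az": 0,"fingers": 0},
    {"dx": 0,"dy": 0,"dz": 0.1,"ax": 0,"ay": 0,"az": 0,"fingers": 0},
    {"dx": 0,"dy": 0,"dz": 0.5,"ax": 0,"ay": 0,"az": 0,"fingers": 0},
    {"dx": 0,"dy": 0,"dz": 0.5,"ax": 0,"ay": 0,"az": 0,"fingers": 0},
    {"dx": 0,"dy": 0,"dz": 0.5,"ax": 0,"ay": 0,"az": 0,"fingers": 0},
    {"dx": 0,"dy": 0,"dz": 0.5,"ax": 0,"ay": 0,"az": 0,"fingers": 0},
    {"dx": 0,"dy": 0,"dz": 0,"ax": 0,"ay": 0,"az": 0,"fingers": 0},
    {"dx": 0,"dy": 0,"dz": 0,"ax": 0,"ay": 0,"az": 0,"fingers": 0},
  ],
)

```text
t: 3.0
position: [0.5121, -0.023, 0.1443]
tcp_rot: [179.9, 0.0, 90.0]
contact_force: [0.1, -1.1, -0.3]
width: -0.0
grasp_force: 0.0
```

Run:
```python
from m import *
s=read_state(); c=get_calibration("wrist"); p,d=grab_frame("wrist")
hsv=cv2.cvtColor(p,cv2.COLOR_RGB2HSV).astype(int); H,S,V=hsv[...,0],hsv[...,1],hsv[...,2]
print(s["position"],s["tcp_rot"])
for nm,m,z in(("red",((H<5)|(H>175))&(S>190)&(V>110),.022),("disc",(H<13)&(S>90)&(V>150),.016)):
  n,l,st,ce=cv2.connectedComponentsWithStats(m.astype(np.uint8))
  for i in range(1,n):
    if st[i,4]>300: 
      cn=max(cv2.findContours((l==i).astype(np.uint8),0,1)[0],key=len); e=cv2.fitEllipse(cn)
      print(nm,st[i],np.round(e,1) if 0 else e,ray(c,p.shape,*e[0],z),"top z by depth",(np.array(c["extrinsics"])[:3,3][2]))
```

```text
[ 0.51210388 -0.02303713  0.14429862] [1.79920067e+02 2.16526067e-02 9.00014439e+01]
red [242 173  36  37 710] ((259.146728515625, 191.75404357910156), (33.52577590942383, 33.80686950683594), 17.282106399536133) [ 0.51315696 -0.02099583  0.022     ] top z by depth 0.26860532717994445
disc [ 290    0   69   29 1228] ((323.0583190917969, 11.910126686096191), (29.076520919799805, 72.47276306152344), 89.0861587524414) [0.56293527 0.12296902 0.016     ] top z by depth 0.26860532717994445
disc [ 242  174   36   36 1026] ((259.71875, 191.4407196044922), (34.928897857666016, 35.5994873046875), 51.419517517089844) [ 0.51370444 -0.02240224  0.016     ] top z by depth 0.26860532717994445
```

drive_tool(
  motion=[
    {"dx": 0.17,"dy": 0.54,"dz": 0,"ax": 0,"ay": 0,"az": 0,"fingers": 0},
    {"dx": 0.17,"dy": 0.54,"dz": 0,"ax": 0,"ay": 0,"az": 0,"fingers": 0},
    {"dx": 0.17,"dy": 0.54,"dz": 0,"ax": 0,"ay": 0,"az": 0,"fingers": 0},
    {"dx": 0.17,"dy": 0.54,"dz": 0,"ax": 0,"ay": 0,"az": 0,"fingers": 0},
    {"dx": 0.17,"dy": 0.54,"dz": 0,"ax": 0,"ay": 0,"az": 0,"fingers": 0},
    {"dx": 0.17,"dy": 0.54,"dz": 0,"ax": 0,"ay": 0,"az": 0,"fingers": 0},
    {"dx": 0,"dy": 0,"dz": 0,"ax": 0,"ay": 0,"az": 0,"fingers": 0},
    {"dx": 0,"dy": 0,"dz": 0,"ax": 0,"ay": 0,"az": 0,"fingers": 0},
    {"dx": 0,"dy": 0,"dz": 0,"ax": 0,"ay": 0,"az": 0,"fingers": 0},
  ],
)

```text
t: 3.8
position: [0.5621, 0.1388, 0.142]
tcp_rot: [-179.8, 0.0, 90.0]
contact_force: [0.5, -0.9, -0.2]
width: -0.0002
grasp_force: 0.0
```

Run:
```python
from m import *
s=read_state(); c=get_calibration("wrist"); p,d=grab_frame("wrist"); cv2.imwrite("pics/w3.png",p[:,:,::-1])
hsv=cv2.cvtColor(p,cv2.COLOR_RGB2HSV).astype(int); H,S,V=hsv[...,0],hsv[...,1],hsv[...,2]
print(s["position"],s["tcp_rot"])
n,l,st,ce=cv2.connectedComponentsWithStats(((H<13)&(S>90)&(V>150)).astype(np.uint8))
for i in range(1,n):
    if st[i,4]>300: 
      cn=max(cv2.findContours((l==i).astype(np.uint8),0,1)[0],key=len); e=cv2.fitEllipse(cn)
      print(st[i],e,ray(c,p.shape,*e[0],.016),ray(c,p.shape,*ce[i],.016))
```

```text
[0.56212541 0.13881394 0.14203818] [-1.79840240e+02  2.99423364e-02  9.00315719e+01]
[ 230  162   61   60 2215] ((259.9202575683594, 191.3670654296875), (58.558685302734375, 59.86904525756836), 87.7501449584961) [0.56335009 0.14011209 0.016     ] [0.56328168 0.14040505 0.016     ]
```

View pics/w3.png

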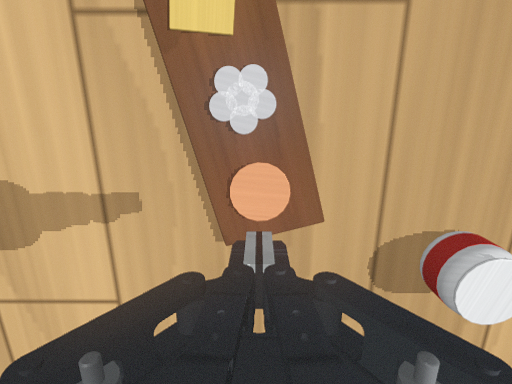

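The disc is centred at (260,191), 1 mm from the TCP. Lowering to about 3 cm above it, then holding.

drive_tool(
  motion=[
    {"dx": 0.02,"dy": 0.02,"dz": -0.38,"ax": 0,"ay": 0,"az": 0,"fingers": 0},
    {"dx": 0,"dy": 0,"dz": -0.38,"ax": 0,"ay": 0,"az": 0,"fingers": 0},
    {"dx": 0,"dy": 0,"dz": -0.38,"ax": 0,"ay": 0,"az": 0,"fingers": 0},
    {"dx": 0,"dy": 0,"dz": -0.38,"ax": 0,"ay": 0,"az": 0,"fingers": 0},
    {"dx": 0,"dy": 0,"dz": 0,"ax": 0,"ay": 0,"az": 0,"fingers": 0},
    {"dx": 0,"dy": 0,"dz": 0,"ax": 0,"ay": 0,"az": 0,"fingers": 0},
    {"dx": 0,"dy": 0,"dz": 0,"ax": 0,"ay": 0,"az": 0,"fingers": 0},
    {"dx": 0,"dy": 0,"dz": 0,"ax": 0,"ay": 0,"az": 0,"fingers": 0},
    {"dx": 0,"dy": 0,"dz": 0,"ax": 0,"ay": 0,"az": 0,"fingers": 0},
  ],
)

```text
t: 4.6
position: [0.5646, 0.1399, 0.0687]
tcp_rot: [179.9, -0.0, 90.0]
contact_force: [0.1, 0.0, 0.3]
width: -0.0001
grasp_force: 0.0
```

drive_tool(
  motion=[
    {"dx": 0,"dy": 0,"dz": 0,"ax": 0,"ay": 0,"az": 0,"fingers": 0},
    {"dx": 0,"dy": 0,"dz": 0,"ax": 0,"ay": 0,"az": 0,"fingers": 0},
    {"dx": 0,"dy": 0,"dz": 0,"ax": 0,"ay": 0,"az": 0,"fingers": 0},
    {"dx": 0,"dy": 0,"dz": 0,"ax": 0,"ay": 0,"az": 0,"fingers": 0},
    {"dx": 0,"dy": 0,"dz": 0,"ax": 0,"ay": 0,"az": 0,"fingers": 0},
    {"dx": 0,"dy": 0,"dz": 0,"ax": 0,"ay": 0,"az": 0,"fingers": 0},
    {"dx": 0,"dy": 0,"dz": 0,"ax": 0,"ay": 0,"az": 0,"fingers": 0},
    {"dx": 0,"dy": 0,"dz": 0,"ax": 0,"ay": 0,"az": 0,"fingers": 0},
    {"dx": 0,"dy": 0,"dz": 0,"ax": 0,"ay": 0,"az": 0,"fingers": 0},
    {"dx": 0,"dy": 0,"dz": 0,"ax": 0,"ay": 0,"az": 0,"fingers": 0},
    {"dx": 0,"dy": 0,"dz": 0,"ax": 0,"ay": 0,"az": 0,"fingers": 0},
    {"dx": 0,"dy": 0,"dz": 0,"ax": 0,"ay": 0,"az": 0,"fingers": 0},
    {"dx": 0,"dy": 0,"dz": 0,"ax": 0,"ay": 0,"az": 0,"fingers": 0},
    {"dx": 0,"dy": 0,"dz": 0,"ax": 0,"ay": 0,"az": 0,"fingers": 0},
    {"dx": 0,"dy": 0,"dz": 0,"ax": 0,"ay": 0,"az": 0,"fingers": 0},
  ],
)

```text
t: 5.85
position: [0.564, 0.14, 0.0675]
tcp_rot: [-180.0, -0.0, 90.0]
contact_force: [0.1, 0.2, 0.0]
width: -0.0
grasp_force: 0.0
```

drive_tool(
  motion=[
    {"dx": 0,"dy": 0,"dz": 0,"ax": 0,"ay": 0,"az": 0,"fingers": 0},
    {"dx": 0,"dy": 0,"dz": 0,"ax": 0,"ay": 0,"az": 0,"fingers": 0},
    {"dx": 0,"dy": 0,"dz": 0,"ax": 0,"ay": 0,"az": 0,"fingers": 0},
    {"dx": 0,"dy": 0,"dz": 0,"ax": 0,"ay": 0,"az": 0,"fingers": 0},
    {"dx": 0,"dy": 0,"dz": 0,"ax": 0,"ay": 0,"az": 0,"fingers": 0},
    {"dx": 0,"dy": 0,"dz": 0,"ax": 0,"ay": 0,"az": 0,"fingers": 0},
    {"dx": 0,"dy": 0,"dz": 0,"ax": 0,"ay": 0,"az": 0,"fingers": 0},
    {"dx": 0,"dy": 0,"dz": 0,"ax": 0,"ay": 0,"az": 0,"fingers": 0},
    {"dx": 0,"dy": 0,"dz": 0,"ax": 0,"ay": 0,"az": 0,"fingers": 0},
    {"dx": 0,"dy": 0,"dz": 0,"ax": 0,"ay": 0,"az": 0,"fingers": 0},
    {"dx": 0,"dy": 0,"dz": 0,"ax": 0,"ay": 0,"az": 0,"fingers": 0},
    {"dx": 0,"dy": 0,"dz": 0,"ax": 0,"ay": 0,"az": 0,"fingers": 0},
    {"dx": 0,"dy": 0,"dz": 0,"ax": 0,"ay": 0,"az": 0,"fingers": 0},
    {"dx": 0,"dy": 0,"dz": 0,"ax": 0,"ay": 0,"az": 0,"fingers": 0},
    {"dx": 0,"dy": 0,"dz": 0,"ax": 0,"ay": 0,"az": 0,"fingers": 0},
  ],
)

```text
t: 7.1
position: [0.564, 0.14, 0.0675]
tcp_rot: [180.0, 0.0, 90.0]
contact_force: [-0.5, -0.5, 0.1]
width: -0.0003
grasp_force: 0.0
```

Held for over 2.5 s; I'll hold a little longer, then rise about 0.1 m and travel to above the steel block's big recess.

drive_tool(
  motion=[
    {"dx": 0,"dy": 0,"dz": 0,"ax": 0,"ay": 0,"az": 0,"fingers": 0},
    {"dx": 0,"dy": 0,"dz": 0,"ax": 0,"ay": 0,"az": 0,"fingers": 0},
    {"dx": 0,"dy": 0,"dz": 0,"ax": 0,"ay": 0,"az": 0,"fingers": 0},
    {"dx": 0,"dy": 0,"dz": 0,"ax": 0,"ay": 0,"az": 0,"fingers": 0},
    {"dx": 0,"dy": 0,"dz": 0,"ax": 0,"ay": 0,"az": 0,"fingers": 0},
    {"dx": 0,"dy": 0,"dz": 0,"ax": 0,"ay": 0,"az": 0,"fingers": 0},
    {"dx": 0,"dy": 0,"dz": 0.4,"ax": 0,"ay": 0,"az": 0,"fingers": 0},
    {"dx": 0,"dy": 0,"dz": 0.4,"ax": 0,"ay": 0,"az": 0,"fingers": 0},
    {"dx": 0,"dy": 0,"dz": 0.4,"ax": 0,"ay": 0,"az": 0,"fingers": 0},
    {"dx": 0,"dy": 0,"dz": 0.4,"ax": 0,"ay": 0,"az": 0,"fingers": 0},
    {"dx": 0,"dy": 0,"dz": 0.4,"ax": 0,"ay": 0,"az": 0,"fingers": 0},
    {"dx": 0,"dy": 0,"dz": 0,"ax": 0,"ay": 0,"az": 0,"fingers": 0},
  ],
)

```text
t: 8.1
position: [0.5654, 0.1402, 0.1714]
tcp_rot: [179.7, -0.0, 90.0]
contact_force: [-0.2, 0.7, -0.1]
width: -0.0001
grasp_force: 0.0
```

drive_tool(
  motion=[
    {"dx": -0.14,"dy": -0.59,"dz": 0,"ax": 0,"ay": 0,"az": 0,"fingers": 0},
    {"dx": -0.14,"dy": -0.59,"dz": 0,"ax": 0,"ay": 0,"az": 0,"fingers": 0},
    {"dx": -0.14,"dy": -0.59,"dz": 0,"ax": 0,"ay": 0,"az": 0,"fingers": 0},
    {"dx": -0.14,"dy": -0.59,"dz": 0,"ax": 0,"ay": 0,"az": 0,"fingers": 0},
    {"dx": -0.14,"dy": -0.59,"dz": 0,"ax": 0,"ay": 0,"az": 0,"fingers": 0},
    {"dx": -0.14,"dy": -0.59,"dz": 0,"ax": 0,"ay": 0,"az": 0,"fingers": 0},
    {"dx": -0.14,"dy": -0.59,"dz": 0,"ax": 0,"ay": 0,"az": 0,"fingers": 0},
    {"dx": -0.14,"dy": -0.59,"dz": 0,"ax": 0,"ay": 0,"az": 0,"fingers": 0},
    {"dx": -0.14,"dy": -0.59,"dz": 0,"ax": 0,"ay": 0,"az": 0,"fingers": 0},
    {"dx": -0.14,"dy": -0.59,"dz": 0,"ax": 0,"ay": 0,"az": 0,"fingers": 0},
    {"dx": -0.14,"dy": -0.59,"dz": 0,"ax": 0,"ay": 0,"az": 0,"fingers": 0},
    {"dx": -0.1,"dy": -0.59,"dz": 0,"ax": 0,"ay": 0,"az": 0,"fingers": 0},
    {"dx": 0,"dy": 0,"dz": 0,"ax": 0,"ay": 0,"az": 0,"fingers": 0},
    {"dx": 0,"dy": 0,"dz": 0,"ax": 0,"ay": 0,"az": 0,"fingers": 0},
    {"dx": 0,"dy": 0,"dz": 0,"ax": 0,"ay": 0,"az": 0,"fingers": 0},
  ],
)

```text
t: 9.35
position: [0.4818, -0.2137, 0.1671]
tcp_rot: [-180.0, -0.0, 90.0]
contact_force: [0.5, 0.0, -0.4]
width: -0.0002
grasp_force: 0.0
```

Run:
```python
from m import *
s=read_state(); c=get_calibration("wrist"); p,d=grab_frame("wrist"); cv2.imwrite("pics/w4.png",p[:,:,::-1])
hsv=cv2.cvtColor(p,cv2.COLOR_RGB2HSV).astype(int); H,S,V=hsv[...,0],hsv[...,1],hsv[...,2]
print(s["position"],s["tcp_rot"])
# mouth = outline of hole in the bright top face at block height: use depth-derived world z
f=192/np.tan(np.radians(c["vertical_fov"])/2); E=np.array(c["extrinsics"])
v,u=np.mgrid[:384,:512]; P=np.stack([(u-c["cx"])/f*d,(v-c["cy"])/f*d,d],-1)@E[:3,:3].T+E[:3,3]
top=((abs(P[...,2]-.036)<.005)&(d>0)&(S<60)).astype(np.uint8)
top=cv2.morphologyEx(top,cv2.MORPH_OPEN,np.ones((3,3)))
cn,h=cv2.findContours(top,cv2.RETR_CCOMP,cv2.CHAIN_APPROX_NONE)
for k,x in enumerate(cn):
  if h[0][k][3]>=0 and cv2.contourArea(x)>100:
    w=np.array([ray(c,p.shape,*q[0],.036)[:2] for q in x],np.float32); (cc,r)=cv2.minEnclosingCircle(w); print("hole",x.mean((0,1)),np.round(cc,4),"diam",round(2*r,4),cv2.fitEllipse(w))
```

```text
[ 0.48179795 -0.21372975  0.16706767] [-1.79971850e+02 -3.88909888e-02  8.99670457e+01]
hole [360.29411765 186.27941176] [ 0.5762 -0.2087] diam 0.0238 ((0.5763707756996155, -0.20878452062606812), (0.021760905161499977, 0.023219503462314606), 148.18997192382812)
hole [312.14141414 189.65656566] [ 0.5318 -0.2122] diam 0.0338 ((0.5319554209709167, -0.21217814087867737), (0.03210051357746124, 0.032849397510290146), 129.2180633544922)
hole [256.18045113 193.78947368] [ 0.4797 -0.2162] diam 0.0458 ((0.479737251996994, -0.21613071858882904), (0.04378953576087952, 0.0447310246527195), 89.32428741455078)
```

View pics/w4.png

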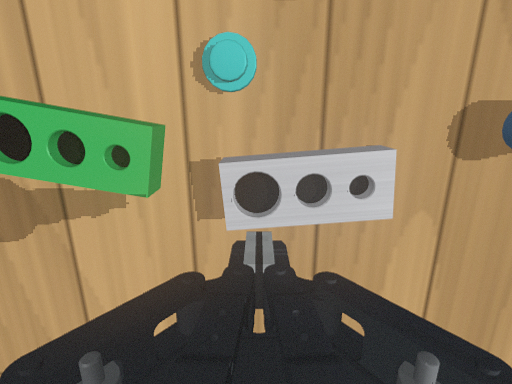

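The 44 mm recess is at (256,194), which works out to (0.4797, -0.2161). Its size and position at the end of the grey block fit the description. Lowering to about 3 cm above its mouth and holding.

drive_tool(
  motion=[
    {"dx": -0.04,"dy": -0.05,"dz": -0.4,"ax": 0,"ay": 0,"az": 0,"fingers": 0},
    {"dx": 0,"dy": 0,"dz": -0.4,"ax": 0,"ay": 0,"az": 0,"fingers": 0},
    {"dx": 0,"dy": 0,"dz": -0.4,"ax": 0,"ay": 0,"az": 0,"fingers": 0},
    {"dx": 0,"dy": 0,"dz": -0.4,"ax": 0,"ay": 0,"az": 0,"fingers": 0},
    {"dx": 0,"dy": 0,"dz": 0,"ax": 0,"ay": 0,"az": 0,"fingers": 0},
    {"dx": 0,"dy": 0,"dz": 0,"ax": 0,"ay": 0,"az": 0,"fingers": 0},
    {"dx": 0,"dy": 0,"dz": 0,"ax": 0,"ay": 0,"az": 0,"fingers": 0},
    {"dx": 0,"dy": 0,"dz": 0,"ax": 0,"ay": 0,"az": 0,"fingers": 0},
    {"dx": 0,"dy": 0,"dz": 0,"ax": 0,"ay": 0,"az": 0,"fingers": 0},
    {"dx": 0,"dy": 0,"dz": 0,"ax": 0,"ay": 0,"az": 0,"fingers": 0},
  ],
)

```text
t: 10.23
position: [0.4804, -0.2167, 0.0884]
tcp_rot: [179.9, 0.0, 90.0]
contact_force: [-0.0, -0.7, 0.2]
width: 0.0002
grasp_force: 0.0
```

drive_tool(
  motion=[
    {"dx": 0,"dy": 0,"dz": 0,"ax": 0,"ay": 0,"az": 0,"fingers": 0},
    {"dx": 0,"dy": 0,"dz": 0,"ax": 0,"ay": 0,"az": 0,"fingers": 0},
    {"dx": 0,"dy": 0,"dz": 0,"ax": 0,"ay": 0,"az": 0,"fingers": 0},
    {"dx": 0,"dy": 0,"dz": 0,"ax": 0,"ay": 0,"az": 0,"fingers": 0},
    {"dx": 0,"dy": 0,"dz": 0,"ax": 0,"ay": 0,"az": 0,"fingers": 0},
    {"dx": 0,"dy": 0,"dz": 0,"ax": 0,"ay": 0,"az": 0,"fingers": 0},
    {"dx": 0,"dy": 0,"dz": 0,"ax": 0,"ay": 0,"az": 0,"fingers": 0},
    {"dx": 0,"dy": 0,"dz": 0,"ax": 0,"ay": 0,"az": 0,"fingers": 0},
    {"dx": 0,"dy": 0,"dz": 0,"ax": 0,"ay": 0,"az": 0,"fingers": 0},
    {"dx": 0,"dy": 0,"dz": 0,"ax": 0,"ay": 0,"az": 0,"fingers": 0},
    {"dx": 0,"dy": 0,"dz": 0,"ax": 0,"ay": 0,"az": 0,"fingers": 0},
    {"dx": 0,"dy": 0,"dz": 0,"ax": 0,"ay": 0,"az": 0,"fingers": 0},
    {"dx": 0,"dy": 0,"dz": 0,"ax": 0,"ay": 0,"az": 0,"fingers": 0},
    {"dx": 0,"dy": 0,"dz": 0,"ax": 0,"ay": 0,"az": 0,"fingers": 0},
    {"dx": 0,"dy": 0,"dz": 0,"ax": 0,"ay": 0,"az": 0,"fingers": 0},
    {"dx": 0,"dy": 0,"dz": 0,"ax": 0,"ay": 0,"az": 0,"fingers": 0},
    {"dx": 0,"dy": 0,"dz": 0,"ax": 0,"ay": 0,"az": 0,"fingers": 0},
    {"dx": 0,"dy": 0,"dz": 0,"ax": 0,"ay": 0,"az": 0,"fingers": 0},
  ],
)

```text
t: 11.73
position: [0.48, -0.2165, 0.0875]
tcp_rot: [180.0, -0.0, 90.0]
contact_force: [-0.1, 0.4, -0.6]
width: 0.0002
grasp_force: 0.0
```

drive_tool(
  motion=[
    {"dx": 0,"dy": 0,"dz": 0,"ax": 0,"ay": 0,"az": 0,"fingers": 0},
    {"dx": 0,"dy": 0,"dz": 0,"ax": 0,"ay": 0,"az": 0,"fingers": 0},
    {"dx": 0,"dy": 0,"dz": 0,"ax": 0,"ay": 0,"az": 0,"fingers": 0},
    {"dx": 0,"dy": 0,"dz": 0,"ax": 0,"ay": 0,"az": 0,"fingers": 0},
    {"dx": 0,"dy": 0,"dz": 0,"ax": 0,"ay": 0,"az": 0,"fingers": 0},
    {"dx": 0,"dy": 0,"dz": 0,"ax": 0,"ay": 0,"az": 0,"fingers": 0},
    {"dx": 0,"dy": 0,"dz": 0,"ax": 0,"ay": 0,"az": 0,"fingers": 0},
    {"dx": 0,"dy": 0,"dz": 0,"ax": 0,"ay": 0,"az": 0,"fingers": 0},
    {"dx": 0,"dy": 0,"dz": 0,"ax": 0,"ay": 0,"az": 0,"fingers": 0},
    {"dx": 0,"dy": 0,"dz": 0,"ax": 0,"ay": 0,"az": 0,"fingers": 0},
    {"dx": 0,"dy": 0,"dz": 0,"ax": 0,"ay": 0,"az": 0,"fingers": 0},
    {"dx": 0,"dy": 0,"dz": 0,"ax": 0,"ay": 0,"az": 0,"fingers": 0},
    {"dx": 0,"dy": 0,"dz": 0,"ax": 0,"ay": 0,"az": 0,"fingers": 0},
    {"dx": 0,"dy": 0,"dz": 0,"ax": 0,"ay": 0,"az": 0,"fingers": 0},
    {"dx": 0,"dy": 0,"dz": 0,"ax": 0,"ay": 0,"az": 0,"fingers": 0},
    {"dx": 0,"dy": 0,"dz": 0,"ax": 0,"ay": 0,"az": 0,"fingers": 0},
    {"dx": 0,"dy": 0,"dz": 0,"ax": 0,"ay": 0,"az": 0,"fingers": 0},
    {"dx": 0,"dy": 0,"dz": 0,"ax": 0,"ay": 0,"az": 0,"fingers": 0},
  ],
)

```text
t: 13.23
position: [0.48, -0.2165, 0.0875]
tcp_rot: [-180.0, -0.0, 90.0]
contact_force: [0.1, 0.4, -0.3]
width: 0.0002
grasp_force: 0.0
```

Held for 3 s, within 1 mm of the recess centre and 3.2 cm above it. Handing in.

```bash
python3 -c "
from cell import *
print(finish_job())"
```

```text
the job is handed in; nothing more can be done
None
```

I pressed the red button fully and let it up, pointed about 3 cm above the copper disc and then the largest steel-block recess for over 2 s each, and handed the job in still pointing at about 13 s; no verdict was returned.

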